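# Return the station's supplies to their nests

### The arm

A 6-joint arm with a two-finger parallel gripper is mounted at the origin on a cart in front of the work surface, level with it; the furniture and walls round the work are solid. World frame = base frame: x ahead of the robot, y to its left, z up, the work surface at z = 0. Lengths are in m, angles in degrees, forces in N, time in s.
With the tool pointing down it reaches from about 0.3 to 0.75 m from the base axis. Payload 8.5 kg.
Tool frame: the origin (TCP) lies midway between the tips of the shut fingers; the grasp point (between the pads) lies 19 mm behind it; z points along the fingers, y is the line along which they close (so a half turn about z gives the same grasp; the last joint's range is limited). The gripper opens to 85 mm and grips with 20 to 120 N. Pads are 22 mm wide; open, the fingers measure 114 mm over their backs; the gripper's body (76 mm by 85 mm) begins 54 mm behind the grasp point. The pads swing forward as they close: fully open they stand 13 mm farther back than shut.
Start: joints at [58.94, 21.807, 74.336, -0, 83.858, -12.336], TCP at [0.177, 0.521, 0.231] pointing down, gripper open.
Joint ranges: [-178.18, 178.18], [-50.72, 133.34], [12.68, 142.11], [-81.47, 261.47], [9.98, 163.14], [-165.26, 165.26]. Speed limits (degrees/s): [136.94, 136.94, 180, 180, 180, 180].

### API

Orientations are given as a 3x3 rotation matrix whose columns are the frame's x, y, z axes.
In Python, from rig import monitor, optics, close_job, models gives the robot as it stands.
- The arm moves only by the tool step_arm, never from a script. Its arguments are lists of equal length, an entry for each row: "fingers": the closure, from -1 (fully open) to 1 (shut); "travel": the shift along the tool's x, y, z scaled (see below), a list of three; "twist": the turn about the tool's z scaled (see below). In form: {"fingers": [fingers, ...], "travel": [[tx, ty, tz], ...], "twist": [twist, ...]}. A call has 1 to 10 rows; each row shifts and turns the commanded pose from where the row before left it, along the tool's axes as they then stand; what a row does not reach is not made up. The controller multiplies each number of a shift by 100 mm and each number of a turn by pi rad. A row lasts 1/8 s, in which the tool goes at most 62.5 mm and 10.7 degrees, less where a joint would pass 70% of its speed; a pose out of reach is approached as far as the arm can. A call with a number of a shift or a turn outside -1 to 1 is refused whole. A call with a gripper value outside its range is refused whole. The fingers move at their own pace and stop on an object; "force" is the grip in N (left out, the last holds). Time passes only in rows, so rows that do not move let the fingers close. It gives the time, the measured TCP pose, the force, the opening and the grip force at its end, in the units of the state.
- monitor.observe(): the state, without advancing time (a new reading comes with each control period).
- optics.get_image(name): name is "scene" or "top" or "wrist"; returns (picture, depth): 384x512x3 uint8, blue, green, red; 384x512 float32, m along the optical axis (not along the pixel's ray), 0 where there is no reading.
- optics.get_calibration(name): a dict with "vertical_fov" (degrees; the focal length in pixels is half the picture's height over the tangent of half this angle, whatever the lens; pixels are square), "cx", "cy" (the principal point, pixels), "world_from_camera" (4x4, takes a point from camera to world coordinates). Camera axes: x right, y up, looking along -z (the intrinsics and any distortion apply to the point x, -y, -z); pixel columns grow to the right and rows downward; lengths in m; the calibration is good to about 2 mm. A picture is of the moment at which its call begins: read the wrist's pose just before it. get_calibration takes no time and is no camera call; for the wrist camera it gives the pose at the moment of the call.
- close_job(): hands the job in; it is judged then, once.
Trained networks look in the newest picture that a camera, given by its name, has taken for a name from the list of things; names that differ only in an ending like _2 or _b are one class to them, and where a whole thing is asked for, a point or a joint stands for the part that bears it (a point fixed in the world has none). Each returns a list of dicts, best first, with "confidence" (0 to 1); they miss things now and then, are a little off and sometimes report something else, mostly with a low value. They report only what shows in the picture. A call takes as long as a camera call. They do not tell look-alikes from the thing itself.
- models.trace(camera, query): "mask" (384x512 bool, what is visible of it) and "point" ([column, row] in pixels, amid what is visible of it).
- models.landmark_of(camera, query): "point" ([column, row] in pixels: a listed point, or the origin of a listed thing).
The state is a dict: "time_s": time; "q": joint angles; "qvel": joint speeds; "joint_efforts": joint torques, N m; "position": TCP position; "tool_rot": TCP orientation; "ft_force": force on the tool from outside, world axes, zero at the start; "wrist_torque": the same for the moment, N m; "grip_width": finger opening in m; "gripper_force": force on a finger pad.
Only numpy, scipy, OpenCV 4.12 (cv2) and the standard library are available. Lean on these libraries where they do the work, as an engineer would, in place of code of your own. Each camera call takes 0.05 s, during which the arm holds its last target. There are 200 camera calls.

### The job

Put the assembly station straight for the next shift: lay the marker, the glue stick, the eraser and the small round dish of washers each into the plywood nest cut for it, flat on the floor of the recess and the dish upright. The recess is a little larger than its thing: long narrow for the marker, medium length for the glue stick, short for the eraser, round for the dish. Leave the pencil and the bolted bracket where they lie.

Things in the scene. Friction and masses are not known exactly. Their poses are not given: they have to be found in the camera images.
- marker_mid (a point): White marker pen with a black cap, lying on the table, 17 mm across and 135 mm long, 16 mm high, about 20 g. The point is the middle of the pen, on its axis, 8 mm above what it lies on; y along the pen, its rolling about y is arbitrary. Grasp across its 17 mm at the middle.
- glue_mid (a point): White glue stick with a green cap, lying, a round barrel 24 mm in diameter and 90 mm long, about 30 g; it can roll. The point is the middle of the barrel, on its axis, 12 mm above what it lies on; y along the barrel. Grasp across the barrel at the middle.
- eraser: Eraser in a blue card sleeve, 19 mm (x) by 46 mm (y), 12 mm high, about 20 g, lying flat. Origin at the middle of its underside, z up. Grasp across the 19 mm.
- dish: Small round white plastic dish with washers fixed in it, 65 mm in diameter at the rim, about 50 mm at the foot, 20 mm high, about 30 g. Origin at the middle of its underside, z up. Can be grasped from above across the whole rim, any direction, fingers reaching 8 to 10 mm below the rim.
- nest_marker: Fixed plywood nest, 9 mm high, with a recess 5 mm deep; its black floor is 4 mm above the table, its rims 7 mm wide. One of four in a row whose order changes, long side pointing away from the robot. Recess long and narrow, 33 by 149 mm, for the marker; outside 47 by 163 mm. Origin on the table under the middle of the nest, z up, y along the long side of the recess.
- nest_glue: Fixed plywood nest, 9 mm high, with a recess 5 mm deep; its black floor is 4 mm above the table, its rims 7 mm wide. One of four in a row whose order changes, long side pointing away from the robot. Recess 40 by 106 mm, for the glue stick; outside 54 by 120 mm. Origin on the table under the middle of the nest, z up, y along the long side of the recess.
- nest_eraser: Fixed plywood nest, 9 mm high, with a recess 5 mm deep; its black floor is 4 mm above the table, its rims 7 mm wide. One of four in a row whose order changes, long side pointing away from the robot. Recess 35 by 62 mm, for the eraser; outside 49 by 76 mm. Origin on the table under the middle of the nest, z up, y along the long side of the recess.
- nest_dish: Fixed plywood nest, 86 mm square and 9 mm high, with a round recess 70 mm across and 5 mm deep, black rubber floor 4 mm above the table, for the dish; in the same row as the other nests. A tall drawer cabinet stands about 0.1 m beyond the row, so pass on the robot side of the nests when crossing. Origin on the table under the middle, z up.
- pencil: Thin green pencil, 7 mm across and 123 mm long, lying at the right beyond the things; a bystander, to be left alone. Origin at the middle of its underside, y along it.
- bracket_bolted: Finished dark slotted steel bracket with bolts, 30 mm by 98 mm, 14 mm high, lying at the right; a bystander, to be left alone. Origin at the middle of its underside, y along it.
Things that resemble listed ones, but are neither listed nor needed, are in the scene too. What is shaped like the eraser but white is not meant.

How it is judged (in metres and radians):
At the end, for the whole second after the job is handed in: Marker, glue stick, eraser and dish each lie at rest in their own nest, the middle within 13 mm of the nest's middle and no more than about 2 mm above lying on the recess floor, eraser and dish flat (within 7 degrees) (horizontal distance between marker_mid and nest_marker below 0.013 m and z of marker_mid in the frame of nest_marker below 0.0142 m and linear speed of each of marker, glue_stick, eraser, dish below 0.02 m/s and horizontal distance between glue_mid and nest_glue below 0.013 m and z of glue_mid in the frame of nest_glue below 0.0182 m and horizontal distance between eraser and nest_eraser below 0.013 m and z of eraser in the frame of nest_eraser below 0.0062 m and angle between each of eraser, dish's own z axis and vertical below 0.12 rad and horizontal distance between dish and nest_dish below 0.013 m and z of dish in the frame of nest_dish below 0.0062 m); the robot touches nothing.
It fails at once if the pencil is moved more than 25 mm (distance of pencil from where it was at the start of the episode above 0.025 m).
It fails at once if the bolted bracket is moved more than 25 mm (distance of bracket_bolted from where it was at the start of the episode above 0.025 m).
It also fails if it takes over 102 s, if anything falls off the work surface, if the arm or the gripper's body presses on something with over 40 N, if the wrist force passes 120 N, or if a joint passes its speed limit or range.

## Working session

There is one attempt and no reset: what is moved stays moved. The work goes in short steps, Python scripts to look and compute and a tool call to move; the robot and the scene stay as the last step left them, time stands still between calls to the robot, and variables do not carry over. Pictures are saved under pics/ and viewed, at most 14 in all, crops included, and the job is handed in when it is done.

Besides the shell and the picture viewer there is one more tool, called after "Emit:" by a JSON object that holds its "api" and its "payload", one argument or row to a line. step_arm: Moves the arm, as the interface text tells. Its arguments: {"type":"object","properties":{"fingers":{"type":"array","items":{"type":"number"}},"travel":{"type":"array","items":{"type":"array","items":{"type":"number"}}},"twist":{"type":"array","items":{"type":"number"}},"force":{"type":"number"}},"required":["fingers","travel","twist"]}

```bash
ls; mkdir -p pics; cat > h.py <<'E'
import numpy as np, cv2
from rig import monitor, optics, models
def K(c):
    k=optics.get_calibration(c); f=192/np.tan(np.radians(k["vertical_fov"]/2)); return f,k["cx"],k["cy"],np.array(k["world_from_camera"]),k
def ray(c,p,k=None):
    f,cx,cy,T,_=k or K(c); d=T[:3,:3]@np.array([(p[0]-cx)/f,-(p[1]-cy)/f,-1]); return T[:3,3],d
def onz(c,p,z,k=None):
    o,d=ray(c,p,k); return o+d*(z-o[2])/d[2]
def ondepth(c,p,dep,k=None):
    o,d=ray(c,p,k); m=dep[int(p[1])-2:int(p[1])+3,int(p[0])-2:int(p[0])+3]; m=m[m>0]; return o+d*np.median(m) if m.size else None
E
python3 - <<'E'
from h import *
ims={}
for c in ["top","scene"]:
    im,d=optics.get_image(c); ims[c]=im; cv2.imwrite(f"pics/{c}.png",cv2.resize(im,(768,576),interpolation=cv2.INTER_CUBIC)); np.save(f"d_{c}.npy",d)
    k=K(c); print(c,{a:b for a,b in k[4].items() if a!="world_from_camera"},k[3].round(3).tolist())
    for q in ["marker_mid","glue_mid","eraser","dish","nest_marker","nest_glue","nest_eraser","nest_dish","pencil","bracket_bolted"]:
        for r in models.landmark_of(c,q)[:3]:
            p=r["point"]; w=ondepth(c,p,d,k); print(q,round(r["confidence"],2),np.round(p,1),None if w is None else w.round(3),onz(c,p,.006,k).round(3)[:2])
print(monitor.observe()["tool_rot"],monitor.observe()["time_s"])
E
```

```text
pics
top {'vertical_fov': 51.393877629937826, 'cx': 260.84073883152075, 'cy': 187.35019260195784} [[0.016, 0.996, -0.093, 0.408], [-1.0, 0.014, -0.016, -0.292], [-0.014, 0.093, 0.996, 0.971], [0.0, 0.0, 0.0, 1.0]]
marker_mid 0.77 [345.  192.9] [ 0.487 -0.479  0.015] [ 0.488 -0.481]
glue_mid 0.81 [170.7 213.2] [ 0.432 -0.063  0.02 ] [ 0.432 -0.059]
glue_mid 0.31 [240.5 179.6] [ 0.517 -0.227  0.004] [ 0.517 -0.227]
eraser 0.48 [233.3 238. ] [ 0.375 -0.213  0.011] [ 0.375 -0.213]
dish 0.63 [288.3 230.6] [ 0.395 -0.344  0.008] [ 0.395 -0.345]
nest_marker 0.83 [240.5 179.1] [ 0.518 -0.227  0.004] [ 0.518 -0.227]
nest_glue 0.67 [190.2 154.6] [ 0.577 -0.102  0.004] [ 0.577 -0.102]
nest_eraser 0.89 [280.2 177.1] [ 0.524 -0.324  0.004] [ 0.524 -0.324]
nest_dish 0.94 [149.  157.7] [ 0.568 -0.     0.003] [ 0.568 -0.001]
pencil 0.61 [337.  141.5] [ 0.614 -0.462  0.004] [ 0.614 -0.462]
bracket_bolted 0.55 [382.8 231.9] [ 0.396 -0.57   0.008] [ 0.395 -0.571]
scene {'vertical_fov': 50.959814994077995, 'cx': 251.99580634424817, 'cy': 187.7475733266518} [[0.624, 0.519, -0.584, -0.048], [-0.782, 0.414
[... 410 characters left out ...]
er 0.59 [238.3 174.1] [ 0.526 -0.225  0.004] [ 0.524 -0.227]
nest_glue 0.61 [220.  144.9] [ 0.592 -0.105  0.002] [ 0.587 -0.11 ]
nest_eraser 0.64 [265.6 194.2] [ 0.51  -0.322  0.004] [ 0.508 -0.323]
nest_eraser 0.63 [316.9 230.3] [ 0.484 -0.476  0.008] [ 0.486 -0.475]
nest_eraser 0.6 [187.1 135.8] [ 0.566 -0.006  0.002] [ 0.563 -0.01 ]
nest_dish 0.67 [316.8 228.9] [ 0.485 -0.475  0.01 ] [ 0.489 -0.473]
pencil 0.46 [343.2 196.4] [ 0.617 -0.465  0.002] [ 0.613 -0.467]
bracket_bolted 0.7 [333.7 286. ] [ 0.383 -0.574  0.011] [ 0.386 -0.573]
[[-9.47061687e-01  3.21051648e-01  5.11918466e-06]
 [ 3.21051648e-01  9.47061687e-01  6.06131493e-06]
 [-2.90218851e-06  7.38396181e-06 -1.00000000e+00]] 1.1
```

View pics/top.png

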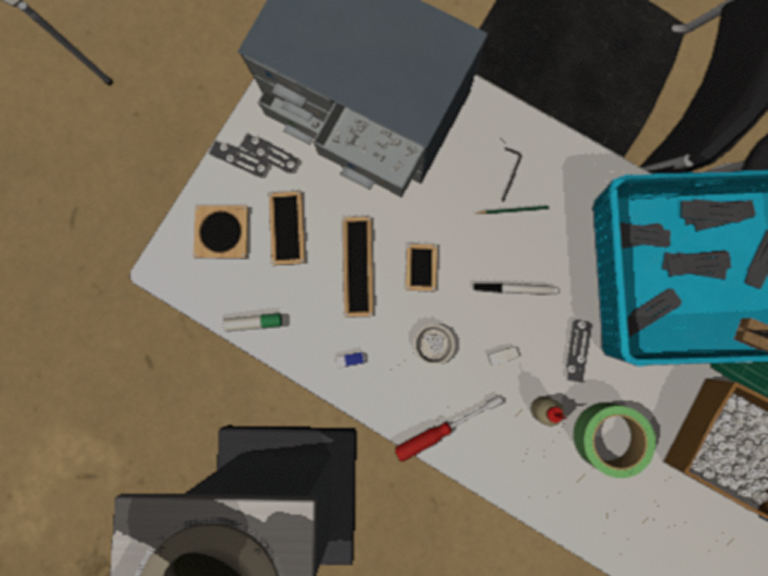

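View pics/scene.png

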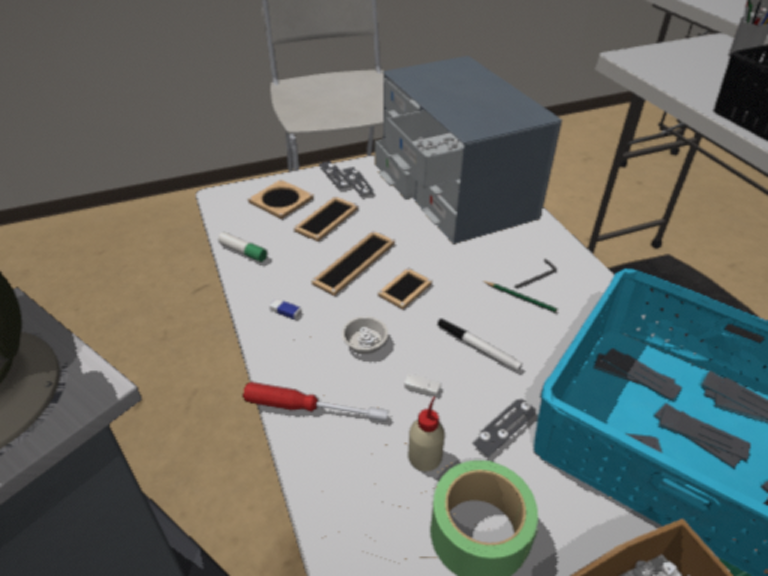

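The top view has everything. Enlarged ×1.5, the nests from left to right are dish (220,232), glue (287,228), marker (358,266) and eraser (421,266). The marker is at (515,288), the glue stick at (255,320) and the dish at (436,344).

There are two eraser candidates, the blue-sleeved one at (351,358) and the white one at (502,354). The blue one fits the description, so I'll confirm it in a crop while I measure the masks.

```bash
cat > m.py <<'E'
from h import *
def axis(w):  # world xy pts -> centre, yaw of long axis, size
    (c,s,a)=cv2.minAreaRect((w[:,:2]*1000).astype(np.float32)); b=cv2.boxPoints((c,s,a)); e=[b[1]-b[0],b[2]-b[1]]; e=max(e,key=np.linalg.norm)
    return np.array(c)/1000,np.degrees(np.arctan2(e[1],e[0]))%180,sorted(np.round(s,0))
E
python3 - <<'E'
from m import *
z={"marker_mid":.008,"glue_mid":.012,"eraser":.012,"dish":.02,"nest_marker":.009,"nest_glue":.009,"nest_eraser":.009,"nest_dish":.009}
cen={}
for c in ["top","scene"]:
    im,d=optics.get_image(c); k=K(c)
    if c=="top": cv2.imwrite("pics/er.png",cv2.resize(im[210:260,210:360],None,fx=5,fy=5,interpolation=cv2.INTER_CUBIC))
    for q in z:
        for r in models.trace(c,q)[:2]:
            v,u=np.nonzero(r["mask"]); w=np.array([onz(c,(a,b),z[q],k) for a,b in zip(u,v)])
            dm=d[v,u]; o=k[3][:3,3]; hz=np.array([ray(c,(a,b),k)[1][2]*e+o[2] for a,b,e in zip(u,v,dm)])
            a=axis(w); print(c,q,round(r["confidence"],2),len(u),"px",np.round([u.mean(),v.mean()],1),a[0].round(4),"mean",w.mean(0)[:2].round(4),"yaw",round(a[1],1),a[2],"h",np.percentile(hz,[10,50,90]).round(3))
            cen.setdefault(q,{}).setdefault(c,[]).append(((u.mean(),v.mean())))
def tri(q,p1,p2):
    A=[];o1,d1=ray("top",p1);o2,d2=ray("scene",p2)
    s=np.linalg.lstsq(np.c_[d1,-d2],o2-o1,rcond=None)[0]; a,b=o1+d1*s[0],o2+d2*s[1]; print("tri",q,((a+b)/2).round(4),"gap",np.linalg.norm(a-b).round(4))
for q in cen:
    for p1 in cen[q].get("top",[]):
        for p2 in cen[q].get("scene",[]): tri(q,p1,p2)
E
```

```text
top marker_mid 0.65 374 px [342.4 192.3] [ 0.4886 -0.4755] mean [ 0.4891 -0.4742] yaw 90.8 [np.float64(17.0), np.float64(135.0)] h [0.006 0.014 0.016]
top glue_mid 0.83 380 px [167.8 214.7] [ 0.4281 -0.0545] mean [ 0.4285 -0.054 ] yaw 96.0 [np.float64(25.0), np.float64(93.0)] h [0.013 0.02  0.023]
top eraser 0.7 179 px [334.7 237.1] [ 0.3818 -0.4546] mean [ 0.3815 -0.4547] yaw 109.2 [np.float64(22.0), np.float64(48.0)] h [0.001 0.011 0.013]
top eraser 0.68 606 px [280.1 178.4] [ 0.5214 -0.3241] mean [ 0.5203 -0.3233] yaw 0.8 [np.float64(51.0), np.float64(73.0)] h [0.002 0.005 0.01 ]
top dish 0.68 568 px [288.8 229.4] [ 0.3979 -0.3442] mean [ 0.3981 -0.3449] yaw 45.7 [np.float64(60.0), np.float64(63.0)] h [0.002 0.008 0.02 ]
top dish 0.56 652 px [280.4 178.2] [ 0.5205 -0.3227] mean [ 0.52   -0.3237] yaw 0.5 [np.float64(53.0), np.float64(73.0)] h [0.002 0.005 0.01 ]
top nest_marker 0.78 1227 px [237.6 178.2] [ 0.5201 -0.2206] mean [ 0.5199 -0.2202] yaw 2.3 [np.float64(47.0), np.float64(159.0)] h [0.002 0.005 0.009]
top nest_glue 0.87 1050 px [190.7 152.3] [ 0.5824 -0.1035] mean [ 0.582
[... 1824 characters left out ...]
[np.float64(91.0), np.float64(95.0)] h [0.003 0.006 0.01 ]
tri marker_mid [ 0.4903 -0.4761  0.0058] gap 0.0035
tri glue_mid [ 0.4293 -0.0546  0.0113] gap 0.0021
tri eraser [ 0.3256 -0.3843  0.1714] gap 0.1483
tri eraser [ 0.4146 -0.4869  0.1611] gap 0.1276
tri eraser [ 0.4394 -0.2724  0.0309] gap 0.1854
tri eraser [ 0.5573 -0.4049  0.02  ] gap 0.1801
tri dish [ 0.3977 -0.3447  0.0168] gap 0.001
tri dish [ 0.5047 -0.3016 -0.0897] gap 0.0759
tri nest_marker [ 0.5197 -0.2193  0.0042] gap 0.0017
tri nest_glue [ 0.6644 -0.2538 -0.3736] gap 0.4434
tri nest_eraser [ 0.521  -0.3234  0.0045] gap 0.0016
tri nest_eraser [ 0.3649 -0.4826  0.2173] gap 0.083
tri nest_dish [0.5766 0.0066 0.0036] gap 0.0013
```

View pics/er.png

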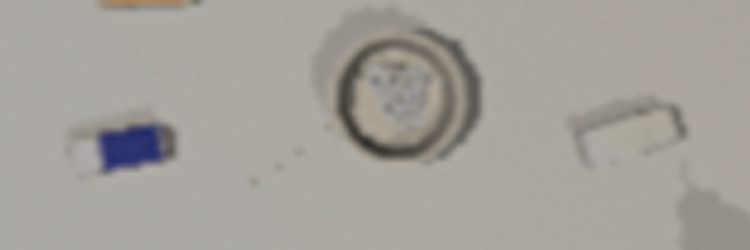

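The crop shows the blue-sleeved eraser at original pixel (234,240), and it matches the description. The one at (335,237) is all white, so it's the look-alike. I'll start with the glue stick.

Emit:
{"api": "step_arm", "payload": {
  "fingers": [-1,-1,-1,-1,-1,-1,-1,-1,-1,-1],
  "travel": [
    [-0.42,-0.46,0.03],
    [-0.42,-0.46,0.03],
    [-0.42,-0.46,0.03],
    [-0.42,-0.46,0.03],
    [-0.42,-0.46,0.03],
    [-0.42,-0.46,0.03],
    [-0.42,-0.46,0.03],
    [-0.42,-0.46,0.03],
    [-0.42,-0.46,0.03],
    [-0.42,-0.46,0.03]
  ],
  "twist": [0,0,0,0,0,0,0,0,0,0]
}}

```text
time_s: 3.25
position: [0.4272, -0.0518, 0.2015]
tool_rot: [[-0.947, 0.322, 0.001], [0.322, 0.947, -0.0], [-0.001, 0.0, -1.0]]
ft_force: [0.2, 0.9, -0.2]
grip_width: 0.0855
gripper_force: 0.0
```

Emit:
{"api": "step_arm", "payload": {
  "fingers": [-1,-1,-1,-1,-1,-1,-1,-1],
  "travel": [
    [0,0,0],
    [0,0,0],
    [0,0,0],
    [0,0,0],
    [0,0,0],
    [0,0,0],
    [0,0,0],
    [0,0,0]
  ],
  "twist": [0.052,0.052,0.052,0.052,0.052,0.052,0.052,0]
}}

```text
time_s: 4.25
position: [0.4267, -0.0496, 0.2014]
tool_rot: [[-0.102, 0.995, 0.0], [0.995, 0.102, -0.0], [-0.0, 0.0, -1.0]]
ft_force: [0.9, -0.4, -1.1]
grip_width: 0.0853
gripper_force: 0.0
```

```bash
cat >> m.py <<'E'
Z={"marker_mid":.008,"glue_mid":.012,"eraser":.012,"dish":.02,"nest_marker":.009,"nest_glue":.009,"nest_eraser":.009,"nest_dish":.009}
def state():
    s=monitor.observe(); R=np.array(s["tool_rot"]); p=np.array(s["position"]); yaw=np.degrees(np.arctan2(R[1,1],R[0,1]))
    print("t",round(s["time_s"],2),"p",p.round(4),"yaw",round(yaw,1),"tilt",round(R[2,2],5),"w",round(s["grip_width"],4),"q",np.round(s["q"],0)); return p,R,yaw
def plan(x,y,z,yaw=None):
    p,R,c=state(); t=R.T@(np.array([x,y,z])-p)*10; print("travel first (frame now)",t.round(3))
    if yaw is not None:
        d=(yaw-c+90)%180-90; print("alt yaw steps deg",round(d,1),"twist",round(-d/180,4))
        a=np.radians(d); Rz=np.array([[np.cos(a),-np.sin(a),0],[np.sin(a),np.cos(a),0],[0,0,1]]); print("travel after twist",((Rz@R).T@(np.array([x,y,z])-p)*10).round(3))
def look(qs,name=None,c="wrist"):
    k=K(c); im,d=optics.get_image(c)
    if name: cv2.imwrite(f"pics/{name}.png",im)
    for q in qs:
        for r in models.trace(c,q)[:2]:
            v,u=np.nonzero(r["mask"]); w=np.array([onz(c,(a,b),Z[q],k) for a,b in zip(u,v)]); a=axis(w)
            rr=[ray(c,(a_,b),k)[1][2] for a_,b in zip(u,v)]; hz=np.array(rr)*d[v,u]+k[3][2,3]; hz=hz[d[v,u]>0]
            edge=u.min()<2 or v.min()<2 or u.max()>509 or v.max()>381
            print(q,round(r["confidence"],2),"px",np.round([u.mean(),v.mean()],0),"edge" if edge else "","rect",a[0].round(4),"mean",w.mean(0)[:2].round(4),"yaw",round(a[1],1),a[2],"h",np.percentile(hz,[10,50,90]).round(4) if hz.size else None)
E
python3 - <<'E'
from m import *
state(); look(["glue_mid","nest_glue","nest_dish"],"w1"); print(K("wrist")[3].round(3).tolist())
E
```

```text
t 4.25 p [ 0.4267 -0.0496  0.2014] yaw 5.8 tilt -1.0 w 0.0853 q [-23.  11.  95.   0.  74. -28.]
nest_glue 0.44 px [304. 340.]  rect [ 0.523  -0.3112] mean [ 0.5287 -0.3056] yaw 179.2 [np.float64(39.0), np.float64(77.0)] h [0.003  0.006  0.0094]
nest_dish 0.61 px [388. 131.]  rect [0.5768 0.0052] mean [0.5764 0.0072] yaw 1.0 [np.float64(86.0), np.float64(90.0)] h [0.0039 0.0061 0.0097]
nest_dish 0.15 px [214. 340.]  rect [ 0.3893 -0.3243] mean [ 0.3943 -0.3213] yaw 33.1 [np.float64(12.0), np.float64(42.0)] h [0.003  0.0079 0.0197]
[[0.995, -0.098, -0.032, 0.419], [0.103, 0.942, 0.321, 0.032], [-0.001, -0.322, 0.947, 0.344], [0.0, 0.0, 0.0, 1.0]]
```

View pics/w1.png

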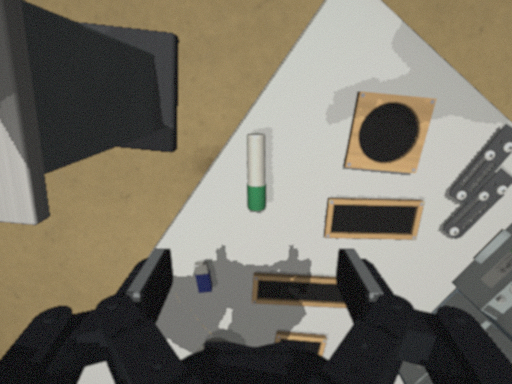

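The wrist view shows the glue stick at (257,172), its nest at (374,218) and the dish nest at (390,132). I'll refine these by depth height and colour.

```bash
cat >> m.py <<'E'
def cloud(c="wrist",name=None):
    f,cx,cy,T,_=K(c); im,d=optics.get_image(c)
    if name: cv2.imwrite(f"pics/{name}.png",im)
    u,v=np.meshgrid(np.arange(512),np.arange(384)); P=np.stack([(u-cx)/f*d,-(v-cy)/f*d,-d],-1)@T[:3,:3].T+T[:3,3]; P[d==0]=np.nan
    return im,P
def local(im,P,x,y,r,lo=.006,hi=.035,wood=False,tag=""):
    m=(np.hypot(P[...,0]-x,P[...,1]-y)<r)
    if wood:
        b,g,rr=[im[...,i].astype(int) for i in range(3)]; m&=(rr-b>35)&(P[...,2]<.02)
    else: m&=(P[...,2]>lo)&(P[...,2]<hi)
    n,l,s,_=cv2.connectedComponentsWithStats(m.astype(np.uint8)); 
    if n<2: print(tag,"none"); return
    w=P[l==1+np.argmax(s[1:,4])]; a=axis(w); print(tag,len(w),"rect",a[0].round(4),"mean",w.mean(0)[:2].round(4),"yaw",round(a[1],1),a[2],"h",np.percentile(w[:,2],[5,50,95]).round(4)); return a
E
python3 - <<'E'
from m import *
im,P=cloud()
local(im,P,.429,-.054,.06,tag="glue"); local(im,P,.582,-.1035,.075,wood=1,tag="nglue"); local(im,P,.576,.005,.07,wood=1,tag="ndish");local(im,P,.37,-.216,.04,tag="eraser")
im,P=cloud("top")
local(im,P,.429,-.054,.06,tag="glue"); local(im,P,.582,-.1035,.075,wood=1,tag="nglue"); local(im,P,.576,.005,.07,wood=1,tag="ndish"); local(im,P,.52,-.22,.09,wood=1,tag="nmark"); local(im,P,.521,-.324,.06,wood=1,tag="neras")
local(im,P,.37,-.216,.04,tag="eraser");local(im,P,.398,-.345,.05,tag="dish");local(im,P,.489,-.476,.08,tag="marker")
plan(.4285,-.0545,.05,5.5)
E
```

```text
glue 1447 rect [ 0.4302 -0.055 ] mean [ 0.4301 -0.0528] yaw 96.6 [np.float64(23.0), np.float64(91.0)] h [0.0147 0.0213 0.0238]
nglue 1523 rect [ 0.5856 -0.1054] mean [ 0.5844 -0.1012] yaw 4.3 [np.float64(60.0), np.float64(120.0)] h [0.0045 0.0087 0.01  ]
ndish 3005 rect [0.5791 0.0035] mean [0.5773 0.006 ] yaw 1.1 [np.float64(89.0), np.float64(90.0)] h [0.005  0.009  0.0103]
eraser 418 rect [ 0.3736 -0.2122] mean [ 0.3737 -0.2103] yaw 102.2 [np.float64(19.0), np.float64(47.0)] h [0.0085 0.0116 0.0128]
glue 351 rect [ 0.4292 -0.0549] mean [ 0.4285 -0.0567] yaw 95.3 [np.float64(23.0), np.float64(90.0)] h [0.0137 0.0201 0.0243]
nglue 434 rect [ 0.5854 -0.1029] mean [ 0.5844 -0.1037] yaw 4.1 [np.float64(54.0), np.float64(122.0)] h [0.0018 0.0076 0.0108]
ndish 669 rect [0.5765 0.0059] mean [0.5767 0.0037] yaw 91.1 [np.float64(86.0), np.float64(87.0)] h [0.0034 0.0079 0.011 ]
nmark 381 rect [ 0.5266 -0.22  ] mean [ 0.5413 -0.2203] yaw 1.8 [np.float64(47.0), np.float64(158.0)] h [0.0026 0.0081 0.011 ]
neras 268 rect [ 0.5221 -0.3247] mean [ 0.5237 -0.3252] yaw 177.8 [np.float64(50.0), np.float64(75.0)] h [0.0027 0.008  0.0113]
eraser 147 rect [ 0.3717 -0.212 ] mean [ 0.3717 -0.2125] yaw 101.3 [np.float64(18.0), np.float64(46.0)] h [0.0082 0.011  0.0134]
dish 270 rect [ 0.3981 -0.3449] mean [ 0.3979 -0.346 ] yaw 154.0 [np.float64(63.0), np.float64(63.0)] h [0.0073 0.0175 0.0215]
marker 343 rect [ 0.4895 -0.4747] mean [ 0.4892 -0.475 ] yaw 88.9 [np.float64(15.0), np.float64(135.0)] h [0.0087 0.0138 0.0172]
t 4.55 p [ 0.4267 -0.0496  0.2013] yaw 5.8 tilt -1.0 w 0.0854 q [-23.  11.  95.   0.  74. -28.]
travel first (frame now) [-0.051  0.013  1.513]
alt yaw steps deg -0.3 twist 0.0019
travel after twist [-0.05   0.014  1.513]
```

Emit:
{"api": "step_arm", "payload": {
  "fingers": [-1,-1,-1,-1,-1,1,1,1,1,1],
  "travel": [
    [-0.05,0.02,0.5],
    [0,0,0.5],
    [0,0,0.5],
    [0,0,0.42],
    [0,0,0],
    [0,0,0],
    [0,0,0],
    [0,0,0],
    [0,0,0],
    [0,0,0]
  ],
  "twist": [0,0,0,0,0,0,0,0,0,0],
  "force": 30
}}

```text
time_s: 5.8
position: [0.4295, -0.0545, 0.0102]
tool_rot: [[-0.101, 0.995, 0.002], [0.995, 0.101, -0.001], [-0.001, 0.001, -1.0]]
ft_force: [-1.0, 0.5, 9.7]
grip_width: 0.0217
gripper_force: 29.0
```

Emit:
{"api": "step_arm", "payload": {
  "fingers": [1,1,1,1,1,1],
  "travel": [
    [0,0,0],
    [0,0,0],
    [0,0,-0.1],
    [0,0,-0.3],
    [0,0,-0.3],
    [0,0,0]
  ],
  "twist": [0,0,0,0,0,0]
}}

```text
time_s: 6.55
position: [0.43, -0.0547, 0.0814]
tool_rot: [[-0.1, 0.995, 0.004], [0.995, 0.1, -0.002], [-0.002, 0.004, -1.0]]
ft_force: [-0.1, -0.2, -1.6]
grip_width: 0.0217
gripper_force: 29.8
```

```bash
python3 - <<'E'
from m import *
im,P=cloud("wrist","g1"); local(im,P,.429,-.055,.07,.04,.12,tag="glue")
plan(.584,-.104,.079,94.2); print(monitor.observe()["gripper_force"])
E
```

```text
glue 8816 rect [ 0.4324 -0.0543] mean [ 0.4303 -0.0493] yaw 111.0 [np.float64(47.0), np.float64(92.0)] h [0.0863 0.0931 0.118 ]
t 6.6 p [ 0.4294 -0.0545  0.0801] yaw 5.8 tilt -1.0 w 0.0216 q [-23.  21. 105.  -0.  53. -29.]
travel first (frame now) [-0.648  1.489  0.015]
alt yaw steps deg 88.4 twist -0.4913
travel after twist [-1.506 -0.607  0.012]
29.817046523094177
```

View pics/g1.png

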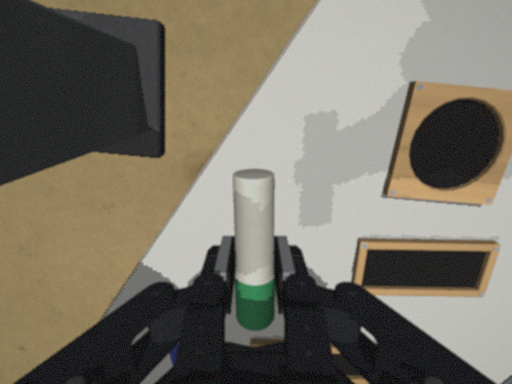

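The glue stick is held level. Turning it and carrying it to its nest.

Emit:
{"api": "step_arm", "payload": {
  "fingers": [1,1,1,1,1,1,1,1,1,1],
  "travel": [
    [0,0,0],
    [0,0,0],
    [0,0,0],
    [0,0,0],
    [0,0,0],
    [0,0,0],
    [0,0,0],
    [0,0,0],
    [0,0,0],
    [0,0,0]
  ],
  "twist": [-0.05,-0.05,-0.05,-0.05,-0.05,-0.05,-0.05,-0.05,-0.05,-0.04]
}}

```text
time_s: 7.85
position: [0.4286, -0.0542, 0.0785]
tool_rot: [[-0.997, -0.073, -0.002], [-0.073, 0.997, 0.001], [0.002, 0.001, -1.0]]
ft_force: [1.1, 0.2, -0.2]
grip_width: 0.0215
gripper_force: 29.8
```

Emit:
{"api": "step_arm", "payload": {
  "fingers": [1,1,1,1,1],
  "travel": [
    [-0.5,-0.2,0],
    [-0.5,-0.2,0],
    [-0.5,-0.2,0],
    [0,0,0],
    [0,0,0]
  ],
  "twist": [0,0,0,0,0]
}}

```text
time_s: 8.48
position: [0.5818, -0.1034, 0.0781]
tool_rot: [[-0.998, -0.069, -0.003], [-0.069, 0.998, 0.001], [0.003, 0.001, -1.0]]
ft_force: [-0.5, -0.1, 0.3]
grip_width: 0.0214
gripper_force: 29.8
```

```bash
python3 - <<'E'
from m import *
plan(.584,-.104,.016,94.2)
im,P=cloud("wrist","g2"); local(im,P,.584,-.104,.08,wood=1,tag="ng"); local(im,P,.52,-.22,.09,wood=1,tag="nmark"); local(im,P,.521,-.324,.06,wood=1,tag="neras")
im,P=cloud("top"); local(im,P,.584,-.104,.08,.07,.12,tag="held")
E
```

```text
t 8.47 p [ 0.5818 -0.1034  0.0781] yaw 94.0 tilt -1.0 w 0.0214 q [ -22.   34.   80.   -0.   66. -116.]
travel first (frame now) [-0.024 -0.008  0.621]
alt yaw steps deg 0.2 twist -0.0013
travel after twist [-0.024 -0.008  0.621]
ng 2453 rect [ 0.5675 -0.1054] mean [ 0.5569 -0.1058] yaw 4.7 [np.float64(55.0), np.float64(85.0)] h [0.0057 0.0091 0.0102]
nmark 4090 rect [ 0.5271 -0.2204] mean [ 0.5216 -0.2193] yaw 2.5 [np.float64(48.0), np.float64(155.0)] h [0.0077 0.0093 0.0104]
neras none
held 181 rect [ 0.5591 -0.1095] mean [ 0.5554 -0.1091] yaw 164.4 [np.float64(26.0), np.float64(52.0)] h [0.0796 0.0884 0.0968]
```

View pics/g2.png

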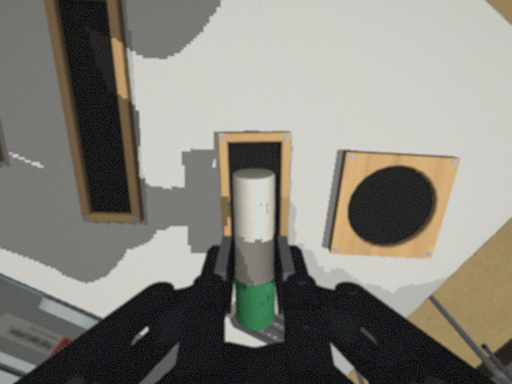

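Emit:
{"api": "step_arm", "payload": {
  "fingers": [1,1,1,1,0.4,0.2,0.2,0.2],
  "travel": [
    [-0.03,-0.02,0.3],
    [0,0,0.2],
    [0,0,0.11],
    [0,0,0],
    [0,0,0],
    [0,0,0],
    [0,0,0],
    [0,0,0]
  ],
  "twist": [0,0,0,0,0,0,0,0]
}}

```text
time_s: 9.57
position: [0.5861, -0.1057, 0.0185]
tool_rot: [[-0.998, -0.069, 0.0], [-0.069, 0.998, -0.0], [-0.0, -0.0, -1.0]]
ft_force: [-0.2, -0.3, 0.6]
grip_width: 0.0346
gripper_force: 0.0
```

Emit:
{"api": "step_arm", "payload": {
  "fingers": [0,0,-0.5,-0.5,-0.5],
  "travel": [
    [0,0,0],
    [0,0,-0.3],
    [0,0,-0.6],
    [0,0,-0.4],
    [0,0,0]
  ],
  "twist": [0,0,0,0,0]
}}

```text
time_s: 10.2
position: [0.5873, -0.1061, 0.1515]
tool_rot: [[-0.998, -0.069, 0.006], [-0.069, 0.998, -0.002], [-0.006, -0.003, -1.0]]
ft_force: [-0.5, 1.0, -1.1]
grip_width: 0.0646
gripper_force: 0.0
```

```bash
python3 - <<'E'
from m import *
plan(.372,-.212,.1,101.7-90); plan(.372,-.212,.1,101.7+90)
im,P=cloud("wrist"); local(im,P,.584,-.104,.07,.012,.04,tag="glue")
im,P=cloud("top"); local(im,P,.584,-.104,.07,.012,.04,tag="glue top")
E
```

```text
t 10.2 p [ 0.5873 -0.1061  0.1515] yaw 94.0 tilt -0.99998 w 0.0646 q [ -22.   30.   74.    0.   75. -116.]
travel first (frame now) [ 2.224 -0.907  0.505]
alt yaw steps deg -82.3 twist 0.457
travel after twist [-0.598 -2.321  0.526]
t 10.2 p [ 0.5873 -0.1061  0.1515] yaw 94.0 tilt -0.99998 w 0.0646 q [ -22.   30.   74.    0.   75. -116.]
travel first (frame now) [ 2.224 -0.907  0.505]
alt yaw steps deg -82.3 twist 0.457
travel after twist [-0.598 -2.321  0.526]
glue 2006 rect [ 0.5863 -0.1059] mean [ 0.584  -0.1062] yaw 4.6 [np.float64(23.0), np.float64(91.0)] h [0.0186 0.0252 0.0277]
glue top 270 rect [ 0.5771 -0.1063] mean [ 0.5753 -0.1074] yaw 4.6 [np.float64(22.0), np.float64(74.0)] h [0.017  0.0239 0.0281]
```

The glue stick is seated: its top is at 28 mm (4+24) and it is centred. Next is the eraser.

Emit:
{"api": "step_arm", "payload": {
  "fingers": [-0.5,-0.5,-0.5,-0.5,-0.5],
  "travel": [
    [0.55,-0.23,0],
    [0.55,-0.23,0.05],
    [0.55,-0.23,0.1],
    [0.57,-0.22,0.1],
    [0,0,0]
  ],
  "twist": [0,0,0,0,0]
}}

```text
time_s: 10.92
position: [0.3675, -0.2121, 0.1216]
tool_rot: [[-0.998, -0.064, -0.004], [-0.064, 0.998, 0.004], [0.004, 0.004, -1.0]]
ft_force: [1.1, 0.6, -0.0]
grip_width: 0.0643
gripper_force: 0.0
```

Emit:
{"api": "step_arm", "payload": {
  "fingers": [-0.5,-0.5,-0.5,-0.5,-0.5,-0.5,-0.5,-0.5,-0.5,-0.5],
  "travel": [
    [0,0,0],
    [0,0,0],
    [0,0,0],
    [0,0,0],
    [0,0,0],
    [0,0,0],
    [0,0,0],
    [0,0,0],
    [0,0,0],
    [0,0,0]
  ],
  "twist": [0.051,0.051,0.051,0.051,0.051,0.051,0.051,0.051,0.051,0]
}}

```text
time_s: 12.18
position: [0.3712, -0.2112, 0.1226]
tool_rot: [[-0.199, 0.98, -0.001], [0.98, 0.199, 0.001], [0.001, -0.001, -1.0]]
ft_force: [0.2, 0.5, 0.6]
grip_width: 0.0643
gripper_force: 0.0
```

```bash
python3 - <<'E'
from m import *
plan(.372,-.212,.0065,11.7)
im,P=cloud("wrist","e1"); local(im,P,.372,-.212,.04,tag="eraser")
E
```

```text
t 12.18 p [ 0.3712 -0.2112  0.1226] yaw 11.5 tilt -1.0 w 0.0643 q [-46.  17. 103.   0.  60. -57.]
travel first (frame now) [-0.011  0.007  1.161]
alt yaw steps deg 0.2 twist -0.0013
travel after twist [-0.011  0.007  1.161]
eraser 943 rect [ 0.3733 -0.2123] mean [ 0.3729 -0.2113] yaw 101.1 [np.float64(18.0), np.float64(45.0)] h [0.0098 0.0117 0.0128]
```

Emit:
{"api": "step_arm", "payload": {
  "fingers": [-0.5,-0.5,-0.5,-0.5,1,1,1,1,1,1],
  "travel": [
    [-0.01,0.01,0.5],
    [0,0,0.4],
    [0,0,0.26],
    [0,0,0],
    [0,0,0],
    [0,0,0],
    [0,0,0],
    [0,0,0],
    [0,0,0],
    [0,0,0]
  ],
  "twist": [0,0,0,0,0,0,0,0,0,0]
}}

```text
time_s: 13.48
position: [0.3724, -0.2128, 0.0083]
tool_rot: [[-0.197, 0.98, 0.001], [0.98, 0.197, -0.001], [-0.002, 0.001, -1.0]]
ft_force: [-0.6, 1.6, 6.7]
grip_width: 0.0167
gripper_force: 29.1
```

Emit:
{"api": "step_arm", "payload": {
  "fingers": [1,1,1,1,1],
  "travel": [
    [0,0,-0.1],
    [0,0,-0.3],
    [0,0,-0.3],
    [0,0,0],
    [0,0,0]
  ],
  "twist": [0,0,0,0,0]
}}

```text
time_s: 14.1
position: [0.3718, -0.2123, 0.0772]
tool_rot: [[-0.197, 0.98, -0.0], [0.98, 0.197, 0.0], [0.0, -0.0, -1.0]]
ft_force: [0.4, -0.1, -0.8]
grip_width: 0.0163
gripper_force: 29.3
```

```bash
python3 - <<'E'
from m import *
im,P=cloud("wrist","e2"); 
plan(.5215,-.324,.075,89.5)
E
```

```text
t 14.15 p [ 0.3717 -0.2122  0.0769] yaw 11.3 tilt -1.0 w 0.0168 q [-46.  21. 106.  -0.  52. -57.]
travel first (frame now) [-1.39   1.249  0.016]
alt yaw steps deg 78.2 twist -0.4343
travel after twist [-1.508 -1.104  0.018]
```

View pics/e2.png

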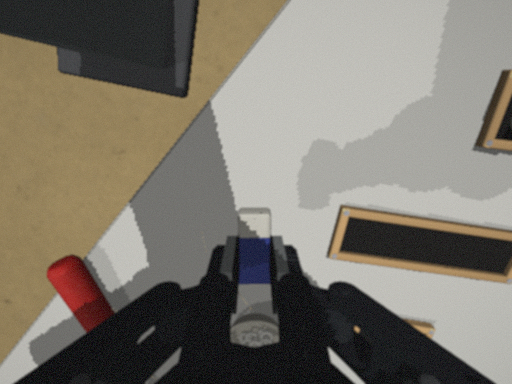

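The eraser is held level at (255,270). Turning it and carrying it to the eraser nest.

Emit:
{"api": "step_arm", "payload": {
  "fingers": [1,1,1,1,1,1,1,1,1],
  "travel": [
    [0,0,0],
    [0,0,0],
    [0,0,0],
    [0,0,0],
    [0,0,0],
    [0,0,0],
    [0,0,0],
    [0,0,0],
    [0,0,0]
  ],
  "twist": [-0.054,-0.054,-0.054,-0.054,-0.054,-0.054,-0.054,-0.054,0]
}}

```text
time_s: 15.28
position: [0.3718, -0.2123, 0.0766]
tool_rot: [[-1.0, 0.017, -0.001], [0.017, 1.0, 0.001], [0.001, 0.001, -1.0]]
ft_force: [0.2, -0.5, 0.3]
grip_width: 0.0166
gripper_force: 29.3
```

Emit:
{"api": "step_arm", "payload": {
  "fingers": [1,1,1,1,1,1],
  "travel": [
    [-0.4,-0.28,0],
    [-0.4,-0.28,0],
    [-0.4,-0.28,0],
    [-0.3,-0.26,0],
    [0,0,0],
    [0,0,0]
  ],
  "twist": [0,0,0,0,0,0]
}}

```text
time_s: 16.02
position: [0.5195, -0.3242, 0.0765]
tool_rot: [[-1.0, 0.018, -0.002], [0.018, 1.0, 0.002], [0.002, 0.002, -1.0]]
ft_force: [-0.5, -0.4, -0.7]
grip_width: 0.016
gripper_force: 29.4
```

```bash
python3 - <<'E'
from m import *
plan(.5215,-.324,.0145,89.5)
im,P=cloud("wrist"); local(im,P,.5215,-.324,.06,wood=1,tag="neras"); local(im,P,.52,-.22,.09,wood=1,tag="nmark")
E
```

```text
t 16.02 p [ 0.5195 -0.3242  0.0765] yaw 89.0 tilt -1.0 w 0.016 q [ -43.   36.   76.   -0.   68. -132.]
travel first (frame now) [-0.021  0.001  0.62 ]
alt yaw steps deg 0.5 twist -0.0029
travel after twist [-0.021  0.001  0.62 ]
neras 1788 rect [ 0.5195 -0.3251] mean [ 0.5091 -0.3243] yaw 179.7 [np.float64(50.0), np.float64(69.0)] h [0.0054 0.0091 0.0102]
nmark 4511 rect [ 0.5238 -0.2215] mean [ 0.5109 -0.2225] yaw 2.4 [np.float64(47.0), np.float64(163.0)] h [0.0062 0.009  0.0102]
```

Emit:
{"api": "step_arm", "payload": {
  "fingers": [1,1,1,1,0.4,0.2,0.2,0.2],
  "travel": [
    [-0.02,-0.01,0.3],
    [0,0,0.2],
    [0,0,0.12],
    [0,0,0],
    [0,0,0],
    [0,0,0],
    [0,0,0],
    [0,0,0]
  ],
  "twist": [0,0,0,0,0,0,0,0]
}}

```text
time_s: 17.08
position: [0.5223, -0.326, 0.0155]
tool_rot: [[-1.0, 0.016, 0.0], [0.016, 1.0, -0.0], [-0.0, -0.0, -1.0]]
ft_force: [0.0, -0.5, -0.0]
grip_width: 0.034
gripper_force: 0.0
```

Emit:
{"api": "step_arm", "payload": {
  "fingers": [0,0,-0.5,-0.5,-0.5],
  "travel": [
    [0,0,0],
    [0,0,-0.3],
    [0,0,-0.6],
    [0,0,-0.4],
    [0,0,0]
  ],
  "twist": [0,0,0,0,0]
}}

```text
time_s: 17.7
position: [0.5233, -0.3268, 0.1488]
tool_rot: [[-1.0, 0.016, 0.005], [0.016, 1.0, -0.005], [-0.005, -0.004, -1.0]]
ft_force: [0.6, -0.0, -1.1]
grip_width: 0.0636
gripper_force: 0.0
```

```bash
python3 - <<'E'
from m import *
im,P=cloud("wrist"); local(im,P,.522,-.325,.06,.0115,.03,tag="eraser");local(im,P,.522,-.325,.06,wood=1,tag="nest")
plan(.489,-.475,.13,0)
im,P=cloud("top"); local(im,P,.522,-.325,.06,.0115,.03,tag="eraser")
local(im,P,.489,-.475,.08,tag="marker")
E
```

```text
eraser 813 rect [ 0.5214 -0.3264] mean [ 0.5207 -0.3263] yaw 179.7 [np.float64(18.0), np.float64(45.0)] h [0.0141 0.0156 0.0168]
nest 1489 rect [ 0.5231 -0.3251] mean [ 0.521  -0.3248] yaw 179.7 [np.float64(50.0), np.float64(76.0)] h [0.0043 0.009  0.0103]
t 17.75 p [ 0.5225 -0.3261  0.1464] yaw 89.1 tilt -1.0 w 0.0642 q [ -43.   32.   71.   -0.   77. -132.]
travel first (frame now) [ 0.312 -1.493  0.166]
alt yaw steps deg -89.1 twist 0.495
travel after twist [-1.488 -0.335  0.167]
eraser 48 rect [ 0.5075 -0.3255] mean [ 0.5068 -0.325 ] yaw 0.6 [np.float64(15.0), np.float64(17.0)] h [0.0126 0.0148 0.0178]
marker 339 rect [ 0.4894 -0.4748] mean [ 0.4892 -0.4755] yaw 88.8 [np.float64(16.0), np.float64(135.0)] h [0.0095 0.0137 0.0174]
```

The eraser is seated, with its top at 16 mm, and it is centred. Next is the marker.

Emit:
{"api": "step_arm", "payload": {
  "fingers": [-0.5,-0.5,-0.5,-0.5],
  "travel": [
    [0.1,-0.5,0],
    [0.1,-0.5,0],
    [0.11,-0.49,0.15],
    [0,0,0]
  ],
  "twist": [0,0,0,0]
}}

```text
time_s: 18.3
position: [0.4866, -0.4767, 0.1264]
tool_rot: [[-1.0, 0.02, -0.003], [0.02, 1.0, 0.004], [0.004, 0.004, -1.0]]
ft_force: [-1.1, 0.3, 0.2]
grip_width: 0.0641
gripper_force: 0.0
```

Emit:
{"api": "step_arm", "payload": {
  "fingers": [-0.5,-0.5,-0.5,-0.5,-0.5,-0.5,-0.5,-0.5,-0.5,-0.5],
  "travel": [
    [0,0,0],
    [0,0,0],
    [0,0,0],
    [0,0,0],
    [0,0,0],
    [0,0,0],
    [0,0,0],
    [0,0,0],
    [0,0,0],
    [0,0,0]
  ],
  "twist": [0.055,0.055,0.055,0.055,0.055,0.055,0.055,0.055,0.055,0.005]
}}

```text
time_s: 19.55
position: [0.4891, -0.4734, 0.1294]
tool_rot: [[0.014, 1.0, -0.001], [1.0, -0.014, 0.002], [0.002, -0.001, -1.0]]
ft_force: [-0.1, -0.2, 0.4]
grip_width: 0.0641
gripper_force: 0.0
```

```bash
python3 - <<'E'
from m import *
plan(.4894,-.475,.0055,-1)
im,P=cloud("wrist"); local(im,P,.489,-.475,.08,tag="marker")
E
```

```text
t 19.55 p [ 0.4891 -0.4734  0.1294] yaw -0.8 tilt -1.0 w 0.0641 q [-54.  39.  60.   0.  81. -53.]
travel first (frame now) [-0.019  0.005  1.239]
alt yaw steps deg -0.2 twist 0.001
travel after twist [-0.019  0.005  1.239]
marker 2062 rect [ 0.4917 -0.4757] mean [ 0.4918 -0.47  ] yaw 89.2 [np.float64(16.0), np.float64(135.0)] h [0.0105 0.0146 0.0165]
```

Emit:
{"api": "step_arm", "payload": {
  "fingers": [-0.5,-0.5,-0.5,-0.5,1,1,1,1,1,1],
  "travel": [
    [-0.02,0.02,0.5],
    [0,0,0.45],
    [0,0,0.29],
    [0,0,0],
    [0,0,0],
    [0,0,0],
    [0,0,0],
    [0,0,0],
    [0,0,0],
    [0,0,0]
  ],
  "twist": [0,0,0,0,0,0,0,0,0,0]
}}

```text
time_s: 20.85
position: [0.4913, -0.4769, 0.0077]
tool_rot: [[0.016, 1.0, 0.001], [1.0, -0.016, -0.002], [-0.002, 0.001, -1.0]]
ft_force: [-0.9, 1.2, 6.6]
grip_width: 0.0136
gripper_force: 28.7
```

Emit:
{"api": "step_arm", "payload": {
  "fingers": [1,1,1,1,1],
  "travel": [
    [0,0,-0.1],
    [0,0,-0.3],
    [0,0,-0.4],
    [0,0,0],
    [0,0,0]
  ],
  "twist": [0,0,0,0,0]
}}

```text
time_s: 21.48
position: [0.4906, -0.4762, 0.086]
tool_rot: [[0.016, 1.0, -0.001], [1.0, -0.016, 0.001], [0.001, -0.001, -1.0]]
ft_force: [-0.7, 0.9, -0.8]
grip_width: 0.0135
gripper_force: 29.2
```

```bash
python3 - <<'E'
from m import *
im,P=cloud("wrist","m2"); 
plan(.524,-.221,.085,92)
E
```

```text
t 21.52 p [ 0.4905 -0.476   0.0854] yaw -0.9 tilt -1.0 w 0.0136 q [-54.  42.  62.  -0.  76. -53.]
travel first (frame now) [2.555 0.295 0.008]
alt yaw steps deg -87.1 twist 0.4839
travel after twist [ 0.424 -2.537  0.008]
```

View pics/m2.png

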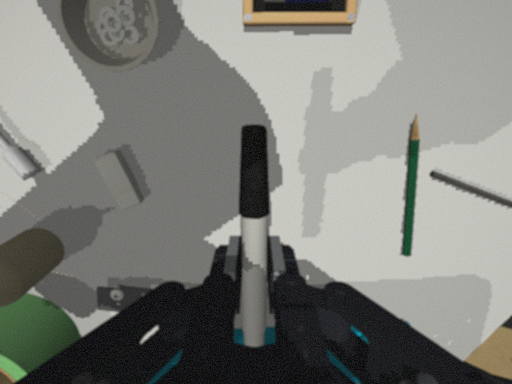

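The marker is held level. I'll carry it across on the robot side, then turn it.

Emit:
{"api": "step_arm", "payload": {
  "fingers": [1,1,1,1,1,1],
  "travel": [
    [0.5,0.06,0],
    [0.5,0.06,0],
    [0.5,0.06,0],
    [0.5,0.06,0],
    [0.55,0.06,0],
    [0,0,0]
  ],
  "twist": [0,0,0,0,0,0]
}}

```text
time_s: 22.28
position: [0.5246, -0.2183, 0.0855]
tool_rot: [[0.012, 1.0, -0.002], [1.0, -0.012, 0.002], [0.002, -0.002, -1.0]]
ft_force: [-0.3, 0.3, -0.2]
grip_width: 0.0133
gripper_force: 29.2
```

Emit:
{"api": "step_arm", "payload": {
  "fingers": [1,1,1,1,1,1,1,1,1,1],
  "travel": [
    [0,0,0],
    [0,0,0],
    [0,0,0],
    [0,0,0],
    [0,0,0],
    [0,0,0],
    [0,0,0],
    [0,0,0],
    [0,0,0],
    [0,0,0]
  ],
  "twist": [0.054,0.054,0.054,0.054,0.054,0.054,0.054,0.054,0.052,0]
}}

```text
time_s: 23.52
position: [0.5246, -0.2227, 0.0856]
tool_rot: [[0.999, 0.035, -0.001], [0.035, -0.999, 0.001], [-0.001, -0.001, -1.0]]
ft_force: [0.4, -0.1, -1.2]
grip_width: 0.0136
gripper_force: 29.3
```

```bash
python3 - <<'E'
from m import *
plan(.524,-.221,.0145,92)
im,P=cloud("wrist","m3"); local(im,P,.524,-.221,.1,wood=1,tag="nmark")
im,P=cloud("top"); local(im,P,.524,-.221,.09,wood=1,tag="nmark top"); 
E
```

```text
t 23.52 p [ 0.5246 -0.2227  0.0856] yaw -88.0 tilt -1.0 w 0.0136 q [-35.  32.  83.  -0.  65.  53.]
travel first (frame now) [-0.005 -0.016  0.711]
alt yaw steps deg -0.0 twist 0.0001
travel after twist [-0.005 -0.016  0.711]
nmark 2846 rect [ 0.5432 -0.2202] mean [ 0.5595 -0.2204] yaw 2.3 [np.float64(48.0), np.float64(123.0)] h [0.0054 0.0093 0.0104]
nmark top 105 rect [ 0.4671 -0.2246] mean [ 0.4602 -0.233 ] yaw 0.8 [np.float64(43.0), np.float64(49.0)] h [0.0004 0.0081 0.0109]
```

View pics/m3.png

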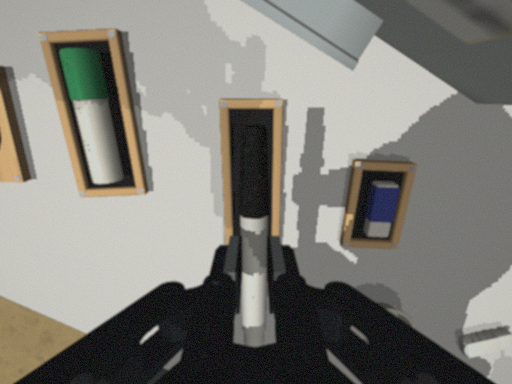

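Emit:
{"api": "step_arm", "payload": {
  "fingers": [1,1,1,1,0.5,0.3,0.3,0.3],
  "travel": [
    [-0.01,-0.02,0.3],
    [0,0,0.3],
    [0,0,0.12],
    [0,0,0],
    [0,0,0],
    [0,0,0],
    [0,0,0],
    [0,0,0]
  ],
  "twist": [0,0,0,0,0,0,0,0]
}}

```text
time_s: 24.62
position: [0.5239, -0.22, 0.0146]
tool_rot: [[0.999, 0.035, 0.0], [0.035, -0.999, -0.0], [0.0, 0.0, -1.0]]
ft_force: [-0.3, -0.4, 0.0]
grip_width: 0.0301
gripper_force: 0.0
```

Emit:
{"api": "step_arm", "payload": {
  "fingers": [0.1,0.1,-0.7,-1,-1],
  "travel": [
    [0,0,0],
    [0,0,-0.3],
    [0,0,-0.6],
    [0,0,-0.4],
    [0,0,0]
  ],
  "twist": [0,0,0,0,0]
}}

```text
time_s: 25.25
position: [0.5249, -0.2207, 0.1474]
tool_rot: [[0.999, 0.035, 0.005], [0.035, -0.999, -0.004], [0.005, 0.004, -1.0]]
ft_force: [1.3, 0.2, -0.2]
grip_width: 0.0852
gripper_force: 0.0
```

```bash
python3 - <<'E'
from m import *
im,P=cloud("wrist"); local(im,P,.523,-.221,.09,.012,.04,tag="marker");local(im,P,.523,-.221,.09,wood=1,tag="nest")
plan(.398,-.3447,.13)
im,P=cloud("top"); local(im,P,.398,-.345,.05,tag="dish")
local(im,P,.523,-.221,.09,.012,.03,tag="marker")
E
```

```text
marker 1900 rect [ 0.5263 -0.2216] mean [ 0.5311 -0.2216] yaw 2.5 [np.float64(15.0), np.float64(134.0)] h [0.0146 0.0187 0.0207]
nest 2529 rect [ 0.521  -0.2213] mean [ 0.5322 -0.2214] yaw 2.4 [np.float64(47.0), np.float64(168.0)] h [0.0049 0.0093 0.0105]
t 25.3 p [ 0.5241 -0.2201  0.1452] yaw -88.0 tilt -1.0 w 0.0853 q [-35.  28.  79.  -0.  73.  53.]
travel first (frame now) [-1.303  1.201  0.151]
dish 270 rect [ 0.3982 -0.3449] mean [ 0.3983 -0.3455] yaw 154.3 [np.float64(63.0), np.float64(63.0)] h [0.0073 0.0171 0.0211]
marker 78 rect [ 0.4759 -0.2223] mean [ 0.4743 -0.2231] yaw 1.1 [np.float64(15.0), np.float64(38.0)] h [0.0133 0.0178 0.0209]
```

The marker is seated, with its top at 20 mm. Last is the dish.

Emit:
{"api": "step_arm", "payload": {
  "fingers": [-1,-1,-1,-1,-1,-1],
  "travel": [
    [-0.4,0.37,0],
    [-0.4,0.37,0],
    [-0.4,0.37,0.1],
    [-0.1,0.09,0.05],
    [0,0,0],
    [0,0,0]
  ],
  "twist": [0,0,0,0,0,0]
}}

```text
time_s: 26.1
position: [0.3988, -0.3435, 0.1291]
tool_rot: [[0.999, 0.036, -0.0], [0.036, -0.999, 0.001], [-0.0, -0.001, -1.0]]
ft_force: [-0.7, -0.4, -0.3]
grip_width: 0.0858
gripper_force: 0.0
```

```bash
python3 - <<'E'
from m import *
plan(.398,-.345,.0045)
im,P=cloud("wrist","d1"); local(im,P,.398,-.345,.05,.016,.03,tag="dish rim"); local(im,P,.398,-.345,.05,tag="dish")
E
```

```text
t 26.1 p [ 0.3988 -0.3435  0.1291] yaw -88.0 tilt -1.0 w 0.0858 q [-54.  25.  87.   0.  68.  34.]
travel first (frame now) [-0.008  0.015  1.246]
dish rim 1118 rect [ 0.4001 -0.3464] mean [ 0.3987 -0.3463] yaw 179.8 [np.float64(64.0), np.float64(65.0)] h [0.0166 0.0199 0.0211]
dish 1816 rect [ 0.4001 -0.3464] mean [ 0.3959 -0.3463] yaw 179.8 [np.float64(64.0), np.float64(65.0)] h [0.0074 0.0184 0.0209]
```

View pics/d1.png

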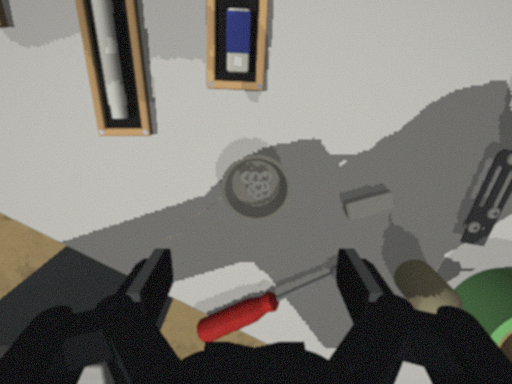

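Emit:
{"api": "step_arm", "payload": {
  "fingers": [-1,-1,-1,-1,-0.7,0,1,1,1,1],
  "travel": [
    [0.005,0.025,0.5],
    [0,0,0.45],
    [0,0,0.29],
    [0,0,0],
    [0,0,0],
    [0,0,0],
    [0,0,0],
    [0,0,0],
    [0,0,0],
    [0,0,0]
  ],
  "twist": [0,0,0,0,0,0,0,0,0,0]
}}

```text
time_s: 27.4
position: [0.3994, -0.3473, 0.0075]
tool_rot: [[0.999, 0.035, 0.002], [0.035, -0.999, -0.002], [0.002, 0.003, -1.0]]
ft_force: [-0.1, 3.0, 8.5]
grip_width: 0.0615
gripper_force: 30.5
```

Emit:
{"api": "step_arm", "payload": {
  "fingers": [1,1,1,1,1],
  "travel": [
    [0,0,-0.1],
    [0,0,-0.3],
    [0,0,-0.4],
    [0,0,0],
    [0,0,0]
  ],
  "twist": [0,0,0,0,0]
}}

```text
time_s: 28.02
position: [0.3985, -0.3467, 0.0855]
tool_rot: [[0.999, 0.034, 0.0], [0.034, -0.999, -0.0], [0.0, 0.0, -1.0]]
ft_force: [0.9, 0.8, 0.0]
grip_width: 0.0617
gripper_force: 32.8
```

```bash
python3 - <<'E'
from m import *
im,P=cloud("wrist","d2"); 
plan(.577,.005,.085)
E
```

```text
t 28.07 p [ 0.3984 -0.3465  0.0849] yaw -88.0 tilt -1.0 w 0.0613 q [-54.  29.  90.  -0.  61.  34.]
travel first (frame now) [ 1.906e+00 -3.452e+00  1.000e-03]
```

View pics/d2.png

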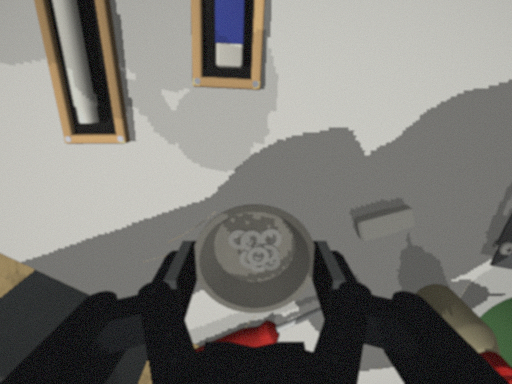

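The dish is held upright. I'll cross on the robot side, then go forward to its nest.

Emit:
{"api": "step_arm", "payload": {
  "fingers": [1,1,1,1,1,1,1],
  "travel": [
    [0,-0.5,0],
    [0,-0.5,0],
    [0,-0.5,0],
    [0,-0.5,0],
    [0,-0.5,0],
    [0,-0.5,0],
    [0,-0.45,0]
  ],
  "twist": [0,0,0,0,0,0,0]
}}

```text
time_s: 28.95
position: [0.386, -0.0004, 0.0848]
tool_rot: [[0.999, 0.034, -0.002], [0.034, -0.999, 0.001], [-0.002, -0.001, -1.0]]
ft_force: [1.8, 0.1, -0.4]
grip_width: 0.0615
gripper_force: 32.8
```

Emit:
{"api": "step_arm", "payload": {
  "fingers": [1,1,1,1,1,1,1],
  "travel": [
    [0.45,0,0],
    [0.45,0,0],
    [0.45,0,0],
    [0.45,0,0],
    [0.1,0,0],
    [0,0,0],
    [0,0,0]
  ],
  "twist": [0,0,0,0,0,0,0]
}}

```text
time_s: 29.82
position: [0.5754, 0.0045, 0.0851]
tool_rot: [[0.999, 0.034, -0.002], [0.034, -0.999, 0.0], [-0.002, -0.0, -1.0]]
ft_force: [-0.0, 0.0, 0.2]
grip_width: 0.0612
gripper_force: 32.8
```

```bash
python3 - <<'E'
from m import *
plan(.577,.005,.013)
im,P=cloud("wrist","d3"); local(im,P,.577,.005,.075,wood=1,tag="nest"); local(im,P,P[0,0,0]*0+.577,.005,.06,.08,.11,tag="dish")
im,P=cloud("top"); local(im,P,.577,.005,.075,wood=1,tag="nest")
E
```

```text
t 29.82 p [0.5754 0.0045 0.0851] yaw -88.0 tilt -1.0 w 0.0612 q [-11.  32.  82.  -0.  65.  77.]
travel first (frame now) [ 0.018 -0.004  0.721]
nest 3492 rect [0.5841 0.0048] mean [0.6012 0.0066] yaw 90.8 [np.float64(74.0), np.float64(91.0)] h [0.0075 0.0094 0.0105]
dish 11312 rect [0.578  0.0063] mean [0.5733 0.0033] yaw 55.1 [np.float64(65.0), np.float64(73.0)] h [0.0805 0.0902 0.1039]
nest 382 rect [0.5766 0.0052] mean [ 0.5599 -0.0075] yaw 0.9 [np.float64(86.0), np.float64(86.0)] h [0.0043 0.0082 0.0109]
```

View pics/d3.png

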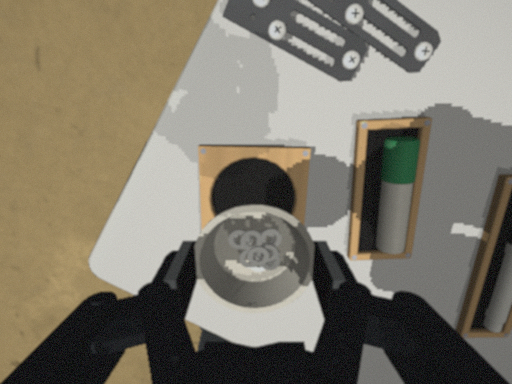

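Emit:
{"api": "step_arm", "payload": {
  "fingers": [1,1,1,1,1,0,-0.6,-1,-1],
  "travel": [
    [0.02,-0.005,0.3],
    [0,0,0.3],
    [0,0,0.12],
    [0,0,0],
    [0,0,0],
    [0,0,0],
    [0,0,0],
    [0,0,0],
    [0,0,0]
  ],
  "twist": [0,0,0,0,0,0,0,0,0]
}}

```text
time_s: 31.05
position: [0.5786, 0.005, 0.0134]
tool_rot: [[0.999, 0.034, 0.0], [0.034, -0.999, -0.0], [0.0, 0.0, -1.0]]
ft_force: [0.3, -0.2, -0.0]
grip_width: 0.0853
gripper_force: 0.0
```

Emit:
{"api": "step_arm", "payload": {
  "fingers": [-1,-1,-1,-1,-1,-1,-1,-1],
  "travel": [
    [0,0,0],
    [0,0,-0.2],
    [0,0,-0.5],
    [0,0,-0.6],
    [0,0,-0.3],
    [-0.5,0,0],
    [-0.5,0,0],
    [0,0,0]
  ],
  "twist": [0,0,0,0,0,0,0,0]
}}

```text
time_s: 32.05
position: [0.4758, 0.002, 0.1735]
tool_rot: [[0.999, 0.034, -0.002], [0.034, -0.999, 0.0], [-0.002, -0.0, -1.0]]
ft_force: [0.5, -0.3, 1.0]
grip_width: 0.0856
gripper_force: 0.0
```

```bash
python3 - <<'E'
from m import *
state()
im,P=cloud("wrist"); local(im,P,.577,.005,.06,.016,.05,tag="dish rim"); local(im,P,.577,.005,.075,wood=1,tag="nest")
im,P=cloud("top","end")
local(im,P,.577,.005,.06,.016,.05,tag="dish rim"); local(im,P,.586,-.105,.07,.012,.04,tag="glue"); local(im,P,.523,-.221,.09,.012,.03,tag="marker");local(im,P,.522,-.325,.06,.0115,.03,tag="eraser")
cv2.imwrite("pics/endc.png",cv2.resize(im[120:260,110:410],None,fx=2.6,fy=2.6,interpolation=cv2.INTER_CUBIC))
E
```

```text
t 32.05 p [0.4758 0.002  0.1735] yaw -88.0 tilt -1.0 w 0.0856 q [-14.  18.  91.  -0.  71.  74.]
dish rim 1538 rect [0.5796 0.0038] mean [0.582  0.0039] yaw 91.9 [np.float64(63.0), np.float64(64.0)] h [0.0169 0.0233 0.025 ]
nest 3802 rect [0.5773 0.0046] mean [0.579  0.0052] yaw 90.6 [np.float64(87.0), np.float64(89.0)] h [0.0078 0.0093 0.0106]
dish rim 181 rect [0.5776 0.0055] mean [0.58   0.0098] yaw 91.8 [np.float64(62.0), np.float64(62.0)] h [0.0176 0.0218 0.0254]
glue 345 rect [ 0.5846 -0.106 ] mean [ 0.585 -0.107] yaw 4.0 [np.float64(22.0), np.float64(89.0)] h [0.0165 0.024  0.028 ]
marker 326 rect [ 0.5236 -0.2199] mean [ 0.5229 -0.2204] yaw 2.9 [np.float64(15.0), np.float64(134.0)] h [0.0134 0.0174 0.021 ]
eraser 128 rect [ 0.5211 -0.3265] mean [ 0.5209 -0.3255] yaw 0.7 [np.float64(17.0), np.float64(44.0)] h [0.0125 0.0151 0.0177]
```

View pics/endc.png

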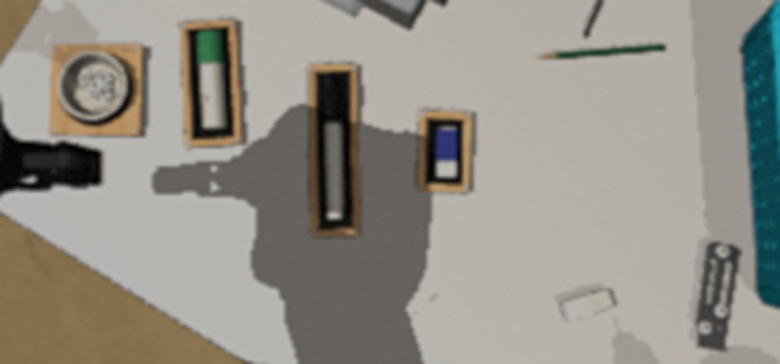

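The crop shows all four things centred in their nests, at (97,88), (212,80), (333,150) and (446,152). The pencil and bracket haven't moved, and the robot is clear. Handing in.

```bash
python3 -c "
from rig import close_job
print(close_job())"
```

```text
the job is handed in; nothing more can be done
None
```

The job is handed in at about 32 s of the 102 s allowed: the last pictures show marker, glue stick, eraser and dish seated and centred within about 3 mm in their nests, pencil and bracket untouched; `close_job()` gave no verdict.

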